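# Plate the crispbread and hold up the rusk with the tongs

## Task

Lay the large crispbread flat in the middle of the plate and then the small one squarely on top of it, centred, letting go of each. Then grip the kitchen tongs, close them on the rusk that stands on the tin, and finish while holding it in the tongs over the stack, clear of it by about a hand's breadth. Touch the rusk only with the tongs, and leave the mug, the hair dryer nozzle, the comb and the ear plug case where they are.

Things in the scene. Friction and masses are not known exactly. Their poses are not given: they have to be found in the camera images.
- plate: flat rimless white ceramic plate, 172 mm across, its flat top 8 mm above its underside, loose, 0.4 kg, lying on the counter; origin at the centre of its underside, z up
- large_crisp: the larger brown crispbread disc, 66 mm across, 10 mm thick, about 22 g, rigid, lying flat on the counter left of the plate; origin at the centre of its underside, z up
- small_crisp: the smaller brown crispbread disc, 52 mm across, 10 mm thick, about 15 g, rigid, lying flat on the counter left of the plate (which of the two lies nearer the robot varies); origin at the centre of its underside, z up
- tin: closed round aluminium tin, 87 mm across and 40 mm high, 0.3 kg, loose, on the counter at the left; the rusk stands on its flat lid; origin at the centre of its underside
- rusk: round hard tan rusk, 46 mm across with upright sides from 3 to 27 mm above its underside and a domed top, 38 mm high, rigid, about 40 g, standing on the lid of the tin; origin at the centre of its underside, z up
- tongs: spring kitchen tongs of steel with black grip pads and black tips, 212 mm long, 22 mm high all along, 0.1 kg, lying flat on the counter right of the plate, tips away from the robot, arms opening sideways like a level V; origin at the underside of the round head (24 mm across) where the arms are hinged, x along the middle line towards the tips, z up; the arms move together, mirrored about x
- tongs_grip (a point): middle of the tongs between the flat black grip pads (68 to 132 mm from the head), 100 mm from the head, 11 mm above the underside, axes as the tongs; they balance near here. Here they are 54 mm wide outside when open, 38 mm when closed on the rusk (pads parallel at 46 mm); springs push each pad outwards with 5 N open, 6 N closed on the rusk; half of the grip force beyond that reaches the tips
- tongs_tip (a point): point on the middle line between the flat black tips (168 to 200 mm from the head), 185 mm from the head, 11 mm above the underside, axes as the tongs; between the tips' inner faces there are here 75 mm when open, 46 mm (then parallel) when closed on the rusk
- tongs_left (a joint): how far each arm is turned inwards, rad: 0 open as they lie, about 0.08 when closed on the rusk, at most 0.17
- mug: white ceramic mug, 80 mm across, 85 mm high, at the far side; leave alone; origin at the centre of its underside
- nozzle: black plastic hair dryer nozzle, 48 mm round foot, 72 mm wide flat mouth on top, 62 mm high, at the far left; leave alone; origin at the centre of its underside
- comb: black comb, 170 x 32 x 5 mm, at the far side; leave alone; origin near the centre of its underside, x along it
- earplug_case: blue silicone ear plug case, 60 x 36 x 22 mm, between the robot and the plate; leave alone; origin at the centre of its underside
Not all that is in view belongs to the job. Several things have the shape of the rusk; the one meant has the colours described above.

How it is judged:
By the outcome, as a careful person would: the job done as asked, in the order asked, and still so for the second after the job is handed in, while the arm keeps its last pose, push and grip.
It also fails if it takes over 72 s, if anything falls off the work surface, if the arm or the gripper's body presses on something with over 40 N, if the wrist force passes 120 N, or if a joint passes its speed limit or range.

## Robot

A 6-joint arm with a two-finger parallel gripper is mounted at the origin on the work surface. World frame = base frame: x ahead of the robot, y to its left, z up, the work surface at z = 0. Lengths are in m, angles in rad, forces in N, time in s.
With the tool pointing down it reaches from about 0.35 to 0.775 m from the base axis. Payload 5.5 kg.
Tool frame: the origin (TCP) lies midway between the tips of the shut fingers; the grasp point (between the pads) lies 19 mm behind it; z points along the fingers, y is the line along which they close (so a half turn about z gives the same grasp; the last joint's range is limited). The gripper opens to 85 mm and grips with 20 to 120 N. Pads are 22 mm wide; open, the fingers measure 114 mm over their backs; the gripper's body (76 mm by 85 mm) begins 54 mm behind the grasp point. The pads swing forward as they close: fully open they stand 13 mm farther back than shut.
Start: joints at [1.183, 0.313, 0.046, 1.304, 0, 1.431], TCP at [0.141, 0.557, 0.231] pointing down, gripper open.
Joint ranges: [-2.76, 2.76], [-0.86, 1.69], [-1.03, 1.26], [-2.2, 2.34], [-1.47, 1.5], [-3.14, 3.14]. Speed limits (rad/s): [2.57, 2.57, 3.14, 3.14, 3.14, 3.14].

## Interface

Orientations are given as a unit quaternion [w, x, y, z].
In Python, from workcell import env gives the robot as it stands. The module is installed in compiled form; this text tells all that it offers.
- The arm moves only by the tool carry_out, never from a script. Its argument "series" is a list of rows, each an object with "delta_rot": the turn, a rotation vector about the world's x, y, z normalised to -1 to 1, where 1 is 0.1 rad, a list of three; "travel": the shift along the world's x, y, z normalised to -1 to 1, where 1 is 0.025 m, a list of three; "fingers": the closure, from -1 (fully open) to 1 (shut). In form: [{"delta_rot": [ax, ay, az], "travel": [tx, ty, tz], "fingers": fingers}, ...]. A call has 1 to 5 rows; each row shifts and turns the commanded pose from where the row before left it; what a row does not reach is not made up. A row lasts 1/8 s, in which the tool goes at most 62.5 mm and 10.7 degrees, less where a joint would pass 70% of its speed; a pose out of reach is approached as far as the arm can. A call with a number of a shift or a turn outside -1 to 1 is refused whole. A call with a gripper value outside its range is refused whole. The fingers move at their own pace and stop on an object; "squeeze" is the grip in N (left out, the last holds). Time passes only in rows, so rows that do not move let the fingers close. It gives the time, the measured TCP pose, the force, the opening and the grip force at its end, in the units of the state.
- env.get_state(): the state, without advancing time (a new reading comes with each control period).
- env.read_camera(name): name is "scene" or "side" or "wrist"; returns a dict with "color" (384x512x3 uint8, red, green, blue), "fx", "fy", "cx", "cy" (pixels), "D" ([k1, k2, p1, p2, k3] as OpenCV has them; the pictures are not rectified), "world_from_camera" (4x4, takes a point from camera to world coordinates); the wrist camera has in their place "hand_eye" (4x4, takes a point from camera to tool coordinates, whose origin is the TCP and whose axes are the flange's). Camera axes: x right, y up, looking along -z (the intrinsics and any distortion apply to the point x, -y, -z); pixel columns grow to the right and rows downward; lengths in m; the calibration is good to about 2 mm. A picture is of the moment at which its call begins: read the wrist's pose just before it. There is no depth.
- env.hand_in(): hands the job in; it is judged then, once.
The state is a dict: "clock": time; "joint_pos": joint angles; "qvel": joint speeds; "tau": joint torques, N m; "tcp_pos": TCP position; "orientation": TCP orientation; "wrist_force": force on the tool from outside, world axes, zero at the start; "ft_torque": the same for the moment, N m; "finger_gap": finger opening in m; "grip_force": force on a finger pad.
Only numpy, scipy, OpenCV 4.12 (cv2) and the standard library are available. Lean on these libraries where they do the work, as an engineer would, in place of code of your own. Each camera call takes 0.05 s, during which the arm holds its last target. There are 200 camera calls.

## Working session

There is one attempt and no reset: what is moved stays moved. The work goes in short steps, Python scripts to look and compute and a tool call to move; the robot and the scene stay as the last step left them, time stands still between calls to the robot, and variables do not carry over. Pictures are saved under pics/ and viewed, at most 10 in all, crops included, and the job is handed in when it is done.

Besides the shell and the picture viewer there is one more tool, called after "Request:" as name(argument=value, ...), one argument or row to a line, values as JSON. carry_out: Moves the arm, as the interface text tells. Its arguments: {"type":"object","properties":{"series":{"type":"array","items":{"type":"object","properties":{"delta_rot":{"type":"array","items":{"type":"number"}},"travel":{"type":"array","items":{"type":"number"}},"fingers":{"type":"number"}}}},"squeeze":{"type":"number"}},"required":["series"]}

```bash
mkdir -p pics; cat > h.py <<'E'
import numpy as np, cv2
from workcell import env
from scipy.spatial.transform import Rotation as R
def cam(name):
    s=env.get_state(); c=env.read_camera(name)
    if name=="wrist":
        q=s["orientation"]; T=np.eye(4); T[:3,:3]=R.from_quat([q[1],q[2],q[3],q[0]]).as_matrix(); T[:3,3]=s["tcp_pos"]
        c["world_from_camera"]=T@np.array(c["hand_eye"])
    return c
def save(c,f): cv2.imwrite(f,c["color"][:,:,::-1])
def ray(c,px,z):
    K=np.array([[c["fx"],0,c["cx"]],[0,c["fy"],c["cy"]],[0,0,1.]])
    p=cv2.undistortPoints(np.array(px,float).reshape(-1,1,2),K,np.array(c["D"],float)).reshape(-1,2)
    T=np.array(c["world_from_camera"]); d=np.c_[p[:,0],-p[:,1],-np.ones(len(p))]@T[:3,:3].T; o=T[:3,3]
    return o+d*((z-o[2])/d[:,2])[:,None]
E
python3 - <<'E'
from h import *
s=env.get_state(); print({k:np.round(v,3).tolist() for k,v in s.items()})
ims=[]
for n in ("scene","side","wrist"):
    c=cam(n); save(c,f"pics/{n}0.png"); print(n,np.round(c["world_from_camera"],3).tolist(),c["fx"],c["D"])
E
```

```text
{'clock': 0.0, 'joint_pos': [1.183, 0.314, 0.045, 1.304, 0.0, 1.431], 'qvel': [0.0, -0.001, -0.0, 0.001, 0.0, -0.001], 'tau': [-0.0, -48.063, 29.853, 0.02, -0.0, -0.0], 'tcp_pos': [0.141, 0.557, 0.23], 'orientation': [-0.0, 0.124, 0.992, -0.001], 'wrist_force': [-0.314, 0.366, 0.4], 'ft_torque': [-0.014, -0.025, 0.027], 'grip_force': 0.0, 'finger_gap': 0.085}
scene [[0.706, -0.614, 0.353, 0.942], [0.708, 0.606, -0.362, -0.277], [0.008, 0.506, 0.863, 0.952], [0.0, 0.0, 0.0, 1.0]] 385.1466422818024 [-0.12190532  0.          0.          0.          0.        ]
side [[-0.995, 0.061, -0.074, 0.502], [-0.095, -0.549, 0.831, 1.0], [0.01, 0.834, 0.552, 0.657], [0.0, 0.0, 0.0, 1.0]] 423.36805959565646 [0.04259525 0.         0.         0.         0.        ]
wrist [[0.246, -0.929, -0.276, 0.07], [0.969, 0.235, 0.072, 0.575], [-0.002, -0.285, 0.959, 0.374], [0.0, 0.0, 0.0, 1.0]] 266.41068656871767 [-0.02128906  0.          0.          0.          0.        ]
```

View pics/scene0.png

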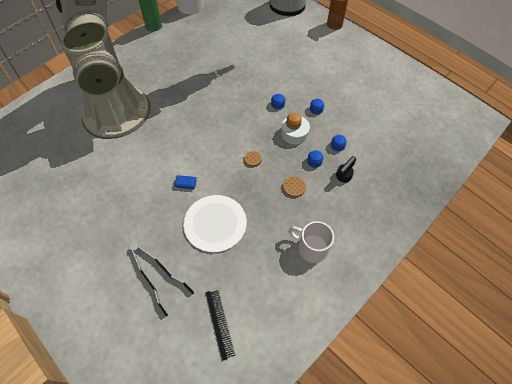

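View pics/side0.png

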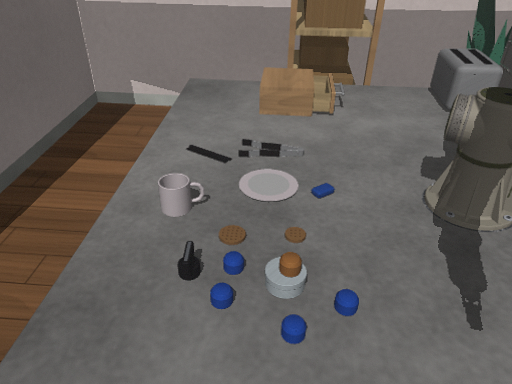

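View pics/wrist0.png

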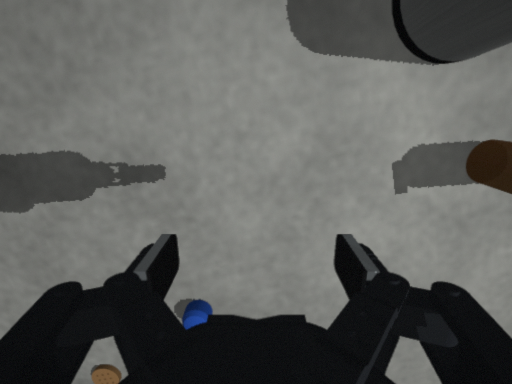

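The scene view shows the plate at (215,223), the large crisp at (294,187), the small one at (253,158), the rusk on the tin at (294,125), the tongs with their head at (137,248) and tips at (163,313)/(190,291), and four blue decoys around the tin. The side view agrees with this. The wrist view shows only clutter.

```bash
cat > m.py <<'E'
from h import *
def blobs(c,m,minA=40):
    n,l,st,ce=cv2.connectedComponentsWithStats(m.astype(np.uint8)); 
    return [(ce[i],st[i],l==i) for i in range(1,n) if st[i][4]>=minA]
def contour_center(c,mask,z):
    cs,_=cv2.findContours(mask.astype(np.uint8),cv2.RETR_EXTERNAL,cv2.CHAIN_APPROX_NONE)
    k=max(cs,key=len).reshape(-1,2); P=ray(c,k,z)[:,:2].astype(np.float32)
    e=cv2.fitEllipse(P*1000)
    return np.round(e[0],1),np.round(e[1],1)
E
python3 - <<'E'
from m import *
for n in ("scene","side"):
    c=cam(n); hsv=cv2.cvtColor(c["color"],cv2.COLOR_RGB2HSV); H,S,V=[hsv[:,:,i].astype(int) for i in range(3)]
    print(n)
    for name,m,z in (("brown",(H>5)&(H<20)&(S>110)&(V>60),.01),("blue",(H>105)&(H<130)&(S>150),.02),("white",(S<25)&(V>190),.008),("black",(V<45),.022)):
        for ce,st,l in blobs(c,m,60):
            if not(110<ce[0]<410 and 85<ce[1]<370): continue
            print(name,ce.round(),st[:5].tolist(),*contour_center(c,l,z))
    if n=="scene":
        save({"color":cv2.resize(c["color"][230:330,110:260],None,fx=5,fy=5,interpolation=cv2.INTER_CUBIC)},"pics/tongs.png")
E
```

```text
scene
brown [293. 121.] [286, 113, 16, 17, 201] [451.4 381.4] [45.3 67.8]
brown [252. 159.] [244, 151, 17, 16, 208] [465.2 184.4] [47.8 54.1]
brown [294. 186.] [283, 176, 23, 21, 368] [617.4 200.9] [62.9 65.6]
blue [278. 101.] [271, 94, 14, 15, 169] [364.3 399.3] [42.4 65.7]
blue [316. 106.] [310, 99, 14, 15, 167] [467.1 474.6] [41.1 66.2]
blue [338. 143.] [331, 135, 15, 16, 188] [611.3 408.2] [41.3 61.6]
blue [315. 159.] [307, 151, 16, 17, 208] [599.8 310.5] [42.7 60.3]
blue [185. 182.] [174, 176, 22, 13, 240] [392.8 -14. ] [41.9 65.8]
white [301. 129.] [286, 117, 24, 20, 200] [481.5 372.8] [60.5 80.6]
white [215. 223.] [183, 195, 64, 57, 2831] [541.8 -34.8] [168.5 169.6]
white [315. 235.] [293, 221, 41, 30, 173] [761.2 132.2] [ 81.3 101.2]
black [345. 173.] [336, 159, 20, 24, 226] [693.9 338.4] [41.2 87.3]
black [216. 326.] [206, 292, 22, 68, 322] [ 745.  -212.9] [ 13.  194.7]
side
brown [232. 234.] [219, 225, 27, 19, 391] [614.2 208.9] [62. 68.]
brown [295. 234.] [285, 227, 21, 16, 248] [462.3 192.2] [47.9 55.2]
brown [290. 264.] [280, 252, 21, 25, 444] [472.7 297.2] [46.7 79.4]
blue [322. 190.] [312, 183, 22, 15, 209] [388.5   2.4] [45.9 75. ]
blue [233. 263.] [224, 251, 20, 24, 379] [596.8 316.9] [42.7 72. ]
blue [221. 296.] [211, 283, 22, 26, 481] [607.9 413.6] [43.8 68.3]
blue [346. 302.] [335, 289, 24, 27, 503] [361.7 404.5] [44.1 67.9]
blue [293. 329.] [282, 315, 24, 29, 562] [464.7 479.4] [43.3 63.2]
black [270. 149.] [260, 143, 21, 13, 200] [ 547.2 -221.1] [61.9 92.8]
black [208. 153.] [187, 145, 44, 18, 233] [ 741.  -170.7] [ 29.1 224.4]
black [189. 266.] [178, 241, 23, 39, 492] [689.7 333.5] [ 44.2 113.5]
```

View pics/tongs.png

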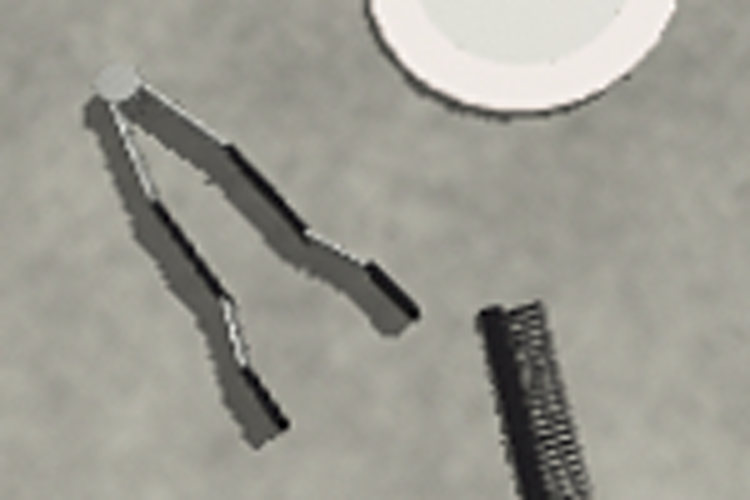

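The tongs crop puts the head at full-image (133.6,246.4) and the tip ends' top edges at (193.6,293) and (167.2,315.4). I'll move above the large crisp now and measure the rest along the way.

Request:
carry_out(
  series=[
    {"travel":[1,-0.74,-0.1],"delta_rot":[0,0,0],"fingers":-1},
    {"travel":[1,-0.74,-0.1],"delta_rot":[0,0,0],"fingers":-1},
    {"travel":[1,-0.74,-0.1],"delta_rot":[0,0,0],"fingers":-1},
    {"travel":[1,-0.74,-0.1],"delta_rot":[0,0,0],"fingers":-1},
    {"travel":[1,-0.74,-0.1],"delta_rot":[0,0,0],"fingers":-1},
  ],
)

```text
clock: 0.88
tcp_pos: [0.2667, 0.4643, 0.2187]
orientation: [-0.0, 0.124, 0.992, 0.0]
wrist_force: [-0.2, 0.3, -0.1]
finger_gap: 0.0855
grip_force: 0.0
```

Request:
carry_out(
  series=[
    {"travel":[1,-0.74,-0.1],"delta_rot":[0,0,0],"fingers":-1},
    {"travel":[1,-0.74,-0.1],"delta_rot":[0,0,0],"fingers":-1},
    {"travel":[1,-0.74,-0.1],"delta_rot":[0,0,0],"fingers":-1},
    {"travel":[1,-0.74,-0.1],"delta_rot":[0,0,0],"fingers":-1},
    {"travel":[1,-0.74,-0.1],"delta_rot":[0,0,0],"fingers":-1},
  ],
)

```text
clock: 1.5
tcp_pos: [0.3918, 0.3718, 0.2062]
orientation: [-0.0, 0.124, 0.992, 0.0]
wrist_force: [-0.2, -0.0, -0.5]
finger_gap: 0.0855
grip_force: 0.0
```

Request:
carry_out(
  series=[
    {"travel":[1,-0.74,-0.1],"delta_rot":[0,0,0],"fingers":-1},
    {"travel":[1,-0.74,-0.1],"delta_rot":[0,0,0],"fingers":-1},
    {"travel":[1,-0.74,-0.1],"delta_rot":[0,0,0],"fingers":-1},
    {"travel":[1,-0.74,-0.1],"delta_rot":[0,0,0],"fingers":-1},
    {"travel":[1,-0.74,-0.1],"delta_rot":[0,0,0],"fingers":-1},
  ],
)

```text
clock: 2.12
tcp_pos: [0.5168, 0.2793, 0.1936]
orientation: [-0.0, 0.124, 0.992, 0.0]
wrist_force: [0.0, -0.9, -0.1]
finger_gap: 0.0853
grip_force: 0.0
```

Request:
carry_out(
  series=[
    {"travel":[1,-0.74,-0.1],"delta_rot":[0,0,0],"fingers":-1},
    {"travel":[1,-0.74,-0.1],"delta_rot":[0,0,0],"fingers":-1},
    {"travel":[1,-0.74,-0.1],"delta_rot":[0,0,0],"fingers":-1},
    {"travel":[0.9,-0.7,-0.1],"delta_rot":[0,0,0],"fingers":-1},
    {"travel":[0,0,0],"delta_rot":[0,0,0],"fingers":-1},
  ],
)

```text
clock: 2.75
tcp_pos: [0.6147, 0.2055, 0.1829]
orientation: [-0.0, 0.125, 0.992, -0.0]
wrist_force: [0.6, -0.1, 0.1]
finger_gap: 0.0854
grip_force: 0.0
```

```bash
cat > w.py <<'E'
from m import *
s=env.get_state(); print(np.round(s["clock"],2),np.round(s["tcp_pos"],4),np.round(s["orientation"],3),np.round(s["wrist_force"],1),s["finger_gap"])
def look(n,f=None,zb=.01,zw=.008):
    c=cam(n)
    if f: save(c,f)
    hsv=cv2.cvtColor(c["color"],cv2.COLOR_RGB2HSV); H,S,V=[hsv[:,:,i].astype(int) for i in range(3)]
    for name,m,z in (("brown",(H>5)&(H<20)&(S>100)&(V>40),zb),("white",(S<25)&(V>190),zw)):
        for ce,st,l in blobs(c,m,300):
            print(n,name,ce.round(),st[:5].tolist(),*contour_center(c,l,z))
    return c
E
python3 - <<'E'
from w import *
look("wrist","pics/w1.png")
c=cam("scene")
h,a,b=ray(c,[[133.6,246.4],[193.6,293],[167.2,315.4]],.022); m=(a+b)/2
print("head",h,"tips",a,b,"yaw",np.degrees(np.arctan2(*(m-h)[1::-1])),"len",np.linalg.norm(m-h))
E
```

```text
2.75 [0.6147 0.2055 0.1829] [-0.     0.125  0.992 -0.   ] [ 0.6 -0.1  0.1] 0.08542528982006946
wrist brown [370.  11.] [345, 0, 58, 27, 1154] [476.5 362.9] [25.5 62.5]
wrist brown [203.  42.] [180, 16, 48, 53, 1967] [462.7 185.9] [49.7 50.8]
wrist brown [254. 172.] [228, 147, 53, 52, 2167] [614.7 202.5] [63.3 63.9]
wrist brown [410. 369.] [385, 353, 54, 31, 1182] [985. 364.] [60.9 85.4]
wrist white [374.  36.] [325, 0, 89, 61, 2510] [494.1 363.3] [58.2 89.4]
wrist white [ 53. 129.] [0, 89, 121, 80, 6695] [506.7 -16.4] [ 87.6 158.6]
wrist white [ 75. 216.] [30, 198, 85, 29, 887] [609.4 -37.7] [ 30.9 104.5]
head [ 0.45176122 -0.23751191  0.022     ] tips [ 0.65522401 -0.2041083   0.022     ] [ 0.6526485  -0.28551554  0.022     ] yaw -2.0679001741544516 len 0.2023067790063288
```

View pics/w1.png

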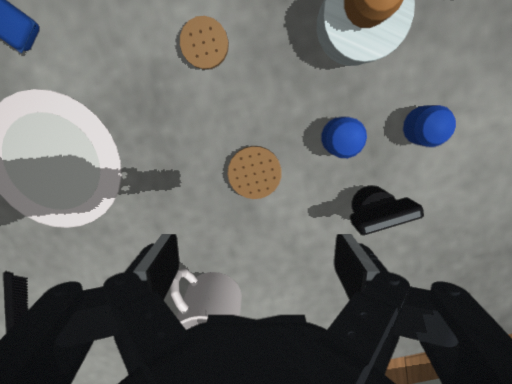

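```bash
python3 - <<'E'
from h import *
c=cam("wrist"); d=cam("scene")
print(ray(c,[[172,285]],.045),ray(d,[[293,231]],.045))
# plate outer: use scene fit + side fit of rim points
c=cam("side")
print("plate side LRTB",ray(c,[[239,185],[298,185],[268,171],[268,200]],.008).round(3))
# tin top / rusk extremes
print("tin",ray(c,[[265.5,272],[306.5,272]],.04).round(3), "rusk", ray(c,[[280,264],[301,264]],.055).round(3),"scene rusk",ray(d,[[293.5,121]],.06).round(3))
E
```

```text
[[0.71850764 0.07215257 0.045     ]] [[0.71886017 0.08186819 0.045     ]]
plate side LRTB [[ 0.623 -0.016  0.008]
 [ 0.455 -0.035  0.008]
 [ 0.545 -0.104  0.008]
 [ 0.536  0.05   0.008]]
tin [[0.524 0.36  0.04 ]
 [0.44  0.351 0.04 ]] rusk [[0.495 0.349 0.055]
 [0.452 0.345 0.055]] scene rusk [[0.479 0.345 0.06 ]]
```

Request:
carry_out(
  series=[
    {"travel":[0.01,-0.05,-1],"delta_rot":[0,0,0],"fingers":-1},
    {"travel":[0,0,-1],"delta_rot":[0,0,0],"fingers":-1},
    {"travel":[0,0,-1],"delta_rot":[0,0,0],"fingers":-1},
    {"travel":[0,0,-1],"delta_rot":[0,0,0],"fingers":-1},
    {"travel":[0,0,-1],"delta_rot":[0,0,0],"fingers":-1},
  ],
)

```text
clock: 3.62
tcp_pos: [0.6132, 0.2066, 0.0585]
orientation: [0.0, 0.123, 0.992, 0.0]
wrist_force: [-0.7, -0.0, -0.2]
finger_gap: 0.0855
grip_force: 0.0
```

Request:
carry_out(
  series=[
    {"travel":[0,0,-1],"delta_rot":[0,0,0],"fingers":-1},
    {"travel":[0,0,-0.8],"delta_rot":[0,0,0],"fingers":-1},
    {"travel":[0,0,-0.4],"delta_rot":[0,0,0],"fingers":-1},
    {"travel":[0,0,-0.2],"delta_rot":[0,0,0],"fingers":-1},
    {"travel":[0,0,0],"delta_rot":[0,0,0],"fingers":-1},
  ],
)

```text
clock: 4.25
tcp_pos: [0.614, 0.206, -0.0008]
orientation: [0.0, 0.123, 0.992, 0.0]
wrist_force: [0.1, -0.1, -0.6]
finger_gap: 0.0853
grip_force: 0.0
```

Request:
carry_out(
  series=[
    {"travel":[0.02,-0.06,-0.14],"delta_rot":[0,0,0],"fingers":-1},
    {"travel":[0,0,0],"delta_rot":[0,0,0],"fingers":1},
    {"travel":[0,0,0],"delta_rot":[0,0,0],"fingers":1},
    {"travel":[0,0,0],"delta_rot":[0,0,0],"fingers":1},
    {"travel":[0,0,0],"delta_rot":[0,0,0],"fingers":1},
  ],
  squeeze=25,
)

```text
clock: 4.88
tcp_pos: [0.6147, 0.2042, -0.004]
orientation: [0.0, 0.124, 0.992, 0.0]
wrist_force: [-1.4, -0.7, 6.2]
finger_gap: 0.0647
grip_force: 28.0
```

Request:
carry_out(
  series=[
    {"travel":[0,0,0.2],"delta_rot":[0,0,0],"fingers":1},
    {"travel":[0,0,0.8],"delta_rot":[0,0,0],"fingers":1},
    {"travel":[0,0,1],"delta_rot":[0,0,0],"fingers":1},
    {"travel":[0,0,1],"delta_rot":[0,0,0],"fingers":1},
    {"travel":[0,0,0],"delta_rot":[0,0,0],"fingers":1},
  ],
)

```text
clock: 5.5
tcp_pos: [0.6159, 0.2047, 0.0724]
orientation: [0.002, 0.124, 0.992, 0.001]
wrist_force: [1.2, -0.5, -0.2]
finger_gap: 0.065
grip_force: 27.8
```

```bash
python3 - <<'E'
from w import *
c=look("wrist","pics/w2.png",zb=.076)
look("side",None,zb=.08)
E
```

```text
5.5 [0.6159 0.2047 0.0724] [0.002 0.124 0.992 0.001] [ 1.2 -0.5 -0.2] 0.06500695629040053
wrist brown [175.  18.] [135, 0, 78, 44, 2658] [496.4 196.4] [18.9 37.3]
wrist brown [256. 246.] [197, 191, 120, 111, 10302] [621.8 203. ] [69.6 71.8]
wrist white [442.  10.] [390, 0, 106, 27, 1977] [512.3 362.5] [16.5 77.3]
wrist white [ 18. 147.] [0, 106, 49, 68, 2009] [527.2  32.9] [37.3 53.7]
wrist white [ 15. 263.] [0, 255, 39, 19, 417] [619.5 -21.7] [12.2 42.4]
side brown [334.  14.] [304, 0, 61, 29, 1609] [  205.7 -2206.3] [ 473.3 1054.2]
side brown [374.  41.] [364, 0, 21, 85, 510] [ -128.8 -2435.5] [  37.1 3541.9]
side brown [304.  74.] [260, 8, 93, 108, 4727] [  401.2 -1213.3] [ 361.  1868.8]
side brown [ 63. 204.] [0, 103, 171, 259, 18065] [1029.8   34.9] [ 286. 1110.]
side brown [290. 264.] [280, 252, 22, 25, 448] [475.7 373.2] [41.9 71.1]
```

View pics/w2.png

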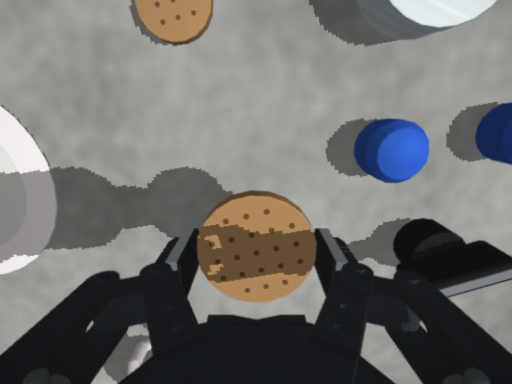

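The large crisp is held between the pads at (256,246), and it is level.

```bash
python3 - <<'E'
from w import *
look("wrist",None,zb=.0865)
# plate refit from scene: all near-white incl. interior
for n in("scene","side"):
    c=cam(n);hsv=cv2.cvtColor(c["color"],cv2.COLOR_RGB2HSV);x0=(150,260) if n=="scene" else (230,306)
    m=((hsv[:,:,1]<40)&(hsv[:,:,2]>165)); 
    for ce,st,l in blobs(c,m,900): print(n,ce.round(),st[:5].tolist(),*contour_center(c,l,.007))
E
```

```text
5.6 [0.614  0.2042 0.0697] [-0.     0.124  0.992  0.   ] [ 0.3 -0.6 -0.6] 0.06473256552479052
wrist brown [176.  19.] [136, 0, 78, 47, 2868] [499.4 198.5] [18.2 34.2]
wrist brown [256. 246.] [196, 191, 121, 111, 10302] [612.6 204.4] [63.  64.9]
wrist white [445.  11.] [392, 0, 110, 29, 2252] [511.7 362.9] [17.8 79.8]
wrist white [ 18. 150.] [0, 109, 48, 67, 1950] [526.6  33.1] [36.6 52.2]
wrist white [ 16. 266.] [0, 257, 39, 21, 428] [619.4 -21.1] [12.  43.1]
scene [195. 131.] [79, 11, 210, 219, 19899] [174.7 222.8] [537.8 930.2]
scene [233. 244.] [0, 22, 511, 362, 62915] [358.4 181.6] [1075.8 1573.2]
```

Request:
carry_out(
  series=[
    {"travel":[-0.3,-0.9,0.6],"delta_rot":[0,0,0],"fingers":1},
    {"travel":[-0.3,-0.94,0.6],"delta_rot":[0,0,0],"fingers":1},
    {"travel":[-0.3,-0.94,0],"delta_rot":[0,0,0],"fingers":1},
    {"travel":[-0.3,-0.94,0],"delta_rot":[0,0,0],"fingers":1},
    {"travel":[-0.3,-0.94,0],"delta_rot":[0,0,0],"fingers":1},
  ],
)

```text
clock: 6.38
tcp_pos: [0.5759, 0.0854, 0.1006]
orientation: [0.0, 0.124, 0.992, -0.0]
wrist_force: [1.0, -0.8, -0.0]
finger_gap: 0.0645
grip_force: 27.8
```

Request:
carry_out(
  series=[
    {"travel":[-0.3,-0.94,0],"delta_rot":[0,0,0],"fingers":1},
    {"travel":[-0.3,-0.94,0],"delta_rot":[0,0,0],"fingers":1},
    {"travel":[-0.3,-0.94,0],"delta_rot":[0,0,0],"fingers":1},
    {"travel":[-0.3,-0.94,0],"delta_rot":[0,0,0],"fingers":1},
    {"travel":[-0.22,-0.94,0],"delta_rot":[0,0,0],"fingers":1},
  ],
)

```text
clock: 7.0
tcp_pos: [0.54, -0.0318, 0.1005]
orientation: [0.0, 0.124, 0.992, -0.0]
wrist_force: [-0.1, -0.1, 0.2]
finger_gap: 0.0645
grip_force: 27.8
```

Request:
carry_out(
  series=[
    {"travel":[0,0,0],"delta_rot":[0,0,0],"fingers":1},
    {"travel":[0,0,0],"delta_rot":[0,0,0],"fingers":1},
  ],
)

```text
clock: 7.25
tcp_pos: [0.5409, -0.0303, 0.1005]
orientation: [0.0, 0.124, 0.992, 0.0]
wrist_force: [-0.1, -0.1, -0.1]
finger_gap: 0.0642
grip_force: 27.8
```

```bash
python3 - <<'E'
from w import *
c=look("wrist","pics/w3.png",zb=.115)
E
```

```text
7.25 [ 0.5409 -0.0303  0.1005] [0.    0.124 0.992 0.   ] [-0.1 -0.1 -0.1] 0.06423700494161202
wrist brown [486.  39.] [455, 3, 57, 70, 3268] [465.8  93.3] [26.5 28.7]
wrist brown [256. 247.] [197, 192, 120, 110, 10268] [540.9 -30.4] [64.1 66. ]
wrist white [263. 154.] [162, 96, 181, 135, 14245] [513.2 -15.8] [ 95.  178.4]
```

View pics/w3.png

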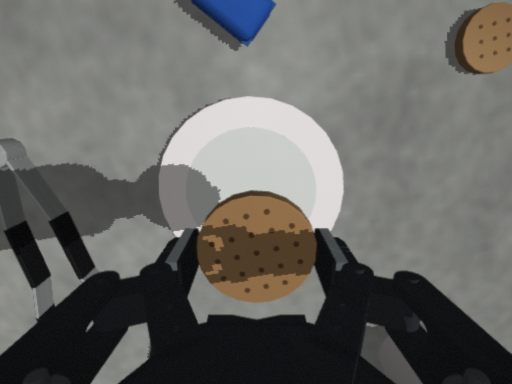

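The visible plate arc spans columns 160–344 with its top at row 96. The crisp covers the lower part, so I'll fit a circle of known radius to the arc.

```bash
python3 - <<'E'
from w import *
from scipy.optimize import least_squares
c=cam("wrist"); hsv=cv2.cvtColor(c["color"],cv2.COLOR_RGB2HSV)
m=(hsv[:,:,1]<25)&(hsv[:,:,2]>190); l=max(blobs(c,m,900),key=lambda b:b[1][4])[2]
pts=[(u,np.where(l[:,u])[0].min()-.5) for u in range(172,335) if l[:,u].any()]
pts+=[(np.where(l[v])[0].max()+.5,v) for v in range(150,215)]
P=ray(c,pts,.008)[:,:2]
for r in (.086,None):
    f=(lambda p:np.hypot(*(P-p[:2]).T)-(r or p[2]))
    o=least_squares(f,[.54,-.03,.086],loss="soft_l1",f_scale=.001); print(o.x,np.abs(o.fun).mean())
E
```

```text
7.3 [ 0.5411 -0.0298  0.1004] [0.    0.124 0.992 0.   ] [ 0.2 -0.1  0. ] 0.0646218233888735
[ 0.54170835 -0.03615229  0.086     ] 0.0003060353132948345
[ 0.5409273  -0.03545729  0.08515969] 0.00023277727848208343
```

Request:
carry_out(
  series=[
    {"travel":[0,-0.19,-1],"delta_rot":[0,0,0],"fingers":1},
    {"travel":[0,0,-1],"delta_rot":[0,0,0],"fingers":1},
    {"travel":[0,0,-1],"delta_rot":[0,0,0],"fingers":1},
    {"travel":[0,0,-0.5],"delta_rot":[0,0,0],"fingers":1},
    {"travel":[0,0,0],"delta_rot":[0,0,0],"fingers":1},
  ],
)

```text
clock: 7.98
tcp_pos: [0.5407, -0.0339, 0.0121]
orientation: [-0.001, 0.123, 0.992, 0.0]
wrist_force: [-0.1, 0.1, 0.5]
finger_gap: 0.0645
grip_force: 27.8
```

Request:
carry_out(
  series=[
    {"travel":[0,0,-0.16],"delta_rot":[0,0,0],"fingers":1},
    {"travel":[0,0,-0.08],"delta_rot":[0,0,0],"fingers":1},
    {"travel":[0,0,0],"delta_rot":[0,0,0],"fingers":1},
    {"travel":[0,0,0],"delta_rot":[0,0,0],"fingers":1},
  ],
)

```text
clock: 8.48
tcp_pos: [0.5415, -0.0346, 0.0072]
orientation: [0.0, 0.124, 0.992, 0.0]
wrist_force: [-0.1, 0.8, -0.5]
finger_gap: 0.0647
grip_force: 27.8
```

Request:
carry_out(
  series=[
    {"travel":[0,0,-0.06],"delta_rot":[0,0,0],"fingers":1},
    {"travel":[0,0,-0.05],"delta_rot":[0,0,0],"fingers":1},
    {"travel":[0,0,0],"delta_rot":[0,0,0],"fingers":1},
  ],
)

```text
clock: 8.85
tcp_pos: [0.5413, -0.0345, 0.004]
orientation: [0.0, 0.124, 0.992, 0.0]
wrist_force: [-0.5, -0.1, 0.5]
finger_gap: 0.0643
grip_force: 27.8
```

Request:
carry_out(
  series=[
    {"travel":[0,0,-0.04],"delta_rot":[0,0,0],"fingers":1},
    {"travel":[0,0,0],"delta_rot":[0,0,0],"fingers":1},
  ],
)

```text
clock: 9.1
tcp_pos: [0.5413, -0.0346, 0.0039]
orientation: [0.0, 0.124, 0.992, -0.0]
wrist_force: [-3.0, 0.6, 7.5]
finger_gap: 0.0645
grip_force: 28.5
```

Request:
carry_out(
  series=[
    {"travel":[0,0,0],"delta_rot":[0,0,0],"fingers":-0.8},
    {"travel":[0,0,0],"delta_rot":[0,0,0],"fingers":-1},
    {"travel":[0,0,0],"delta_rot":[0,0,0],"fingers":-1},
    {"travel":[0,0,0.3],"delta_rot":[0,0,0],"fingers":-1},
    {"travel":[0,0,1],"delta_rot":[0,0,0],"fingers":-1},
  ],
)

```text
clock: 9.72
tcp_pos: [0.54, -0.0343, 0.035]
orientation: [-0.002, 0.124, 0.992, 0.0]
wrist_force: [-0.1, -0.1, 0.4]
finger_gap: 0.0852
grip_force: 0.0
```

Request:
carry_out(
  series=[
    {"travel":[0,0,1],"delta_rot":[0,0,0],"fingers":-1},
    {"travel":[0,0.3,1],"delta_rot":[0,0,0],"fingers":-1},
    {"travel":[-0.4,0.8,1],"delta_rot":[0,0,0],"fingers":-1},
    {"travel":[-0.4,1,0.7],"delta_rot":[0,0,0],"fingers":-1},
    {"travel":[-0.4,1,0],"delta_rot":[0,0,0],"fingers":-1},
  ],
)

```text
clock: 10.35
tcp_pos: [0.5124, 0.0435, 0.1304]
orientation: [0.002, 0.124, 0.992, 0.0]
wrist_force: [0.3, -0.0, -0.2]
finger_gap: 0.0853
grip_force: 0.0
```

Request:
carry_out(
  series=[
    {"travel":[-0.4,1,0],"delta_rot":[0,0,0],"fingers":-1},
    {"travel":[-0.4,1,0],"delta_rot":[0,0,0],"fingers":-1},
    {"travel":[-0.4,1,0],"delta_rot":[0,0,0],"fingers":-1},
    {"travel":[-0.4,1,0],"delta_rot":[0,0,0],"fingers":-1},
    {"travel":[-0.32,1,0],"delta_rot":[0,0,0],"fingers":-1},
  ],
)

```text
clock: 10.98
tcp_pos: [0.4629, 0.1688, 0.1286]
orientation: [0.0, 0.124, 0.992, 0.0]
wrist_force: [-0.2, -0.6, -0.2]
finger_gap: 0.0854
grip_force: 0.0
```

Request:
carry_out(
  series=[
    {"travel":[0,0.76,0],"delta_rot":[0,0,0],"fingers":-1},
    {"travel":[0,0,0],"delta_rot":[0,0,0],"fingers":-1},
  ],
)

```text
clock: 11.22
tcp_pos: [0.4632, 0.188, 0.1285]
orientation: [0.0, 0.122, 0.992, 0.0]
wrist_force: [-0.0, -0.3, -0.3]
finger_gap: 0.0853
grip_force: 0.0
```

```bash
python3 - <<'E'
from w import *
c=look("wrist")
look("scene",None,zb=.018); look("side",None,.018)
E
```

```text
11.22 [0.4632 0.188  0.1285] [0.    0.122 0.992 0.   ] [-0.  -0.3 -0.3] 0.08534416991521433
wrist brown [448. 168.] [411, 140, 75, 57, 3311] [494.5 381. ] [55.4 79.5]
wrist brown [254. 183.] [229, 159, 50, 48, 1887] [461.6 185.7] [49.5 50.3]
wrist brown [ 85. 278.] [58, 269, 50, 22, 640] [525.1 -32. ] [25.9 53.3]
wrist white [446. 134.] [406, 124, 76, 29, 820] [463.2 381.5] [25.3 69.2]
wrist white [424. 201.] [389, 182, 83, 35, 1387] [524.5 356.3] [31.2 92. ]
wrist white [ 69. 257.] [16, 227, 124, 81, 5236] [499.7 -44.3] [ 76.7 163.6]
scene brown [437. 253.] [295, 0, 217, 384, 33634] [709.8 513.7] [ 884.7 1394.8]
scene brown [25. 82.] [0, 56, 58, 53, 987] [-404.8 -138.8] [201.1 303.1]
scene brown [215. 221.] [203, 210, 24, 23, 423] [544.5 -35.4] [62.3 64.3]
scene brown [ 24. 354.] [0, 308, 69, 76, 3246] [ 485.9 -605.9] [130.4 243. ]
scene white [215. 223.] [183, 195, 64, 57, 2295] [542.7 -34.9] [166.8 170.3]
side brown [352.  13.] [338, 0, 27, 29, 645] [   47.3 -2585.9] [ 205.9 1175. ]
side brown [374.  41.] [364, 0, 21, 85, 502] [ -199.4 -2820.7] [  41.1 3922.6]
side brown [341.  74.] [330, 37, 23, 76, 416] [  253.6 -1026.3] [  79.3 1208.5]
side brown [274.  92.] [260, 68, 29, 47, 1185] [ 561.2 -792.4] [124.9 646.1]
side brown [ 63. 204.] [0, 103, 171, 259, 18055] [1086.4  -68.7] [ 316.5 1228.9]
side brown [290. 264.] [280, 252, 22, 25, 449] [472.9 305.8] [46.3 79. ]
```

Request:
carry_out(
  series=[
    {"travel":[-0.08,-0.04,-1],"delta_rot":[0,0,0],"fingers":-1},
    {"travel":[0,0,-1],"delta_rot":[0,0,0],"fingers":-1},
    {"travel":[0,0,-1],"delta_rot":[0,0,0],"fingers":-1},
    {"travel":[0,0,-1],"delta_rot":[0,0,0],"fingers":-1},
    {"travel":[0,0,-0.7],"delta_rot":[0,0,0],"fingers":-1},
  ],
)

```text
clock: 12.0
tcp_pos: [0.461, 0.1849, 0.0095]
orientation: [-0.001, 0.124, 0.992, -0.0]
wrist_force: [-0.3, -0.0, -0.3]
finger_gap: 0.0854
grip_force: 0.0
```

Request:
carry_out(
  series=[
    {"travel":[0,0,-0.4],"delta_rot":[0,0,0],"fingers":-1},
    {"travel":[0,0,-0.08],"delta_rot":[0,0,0],"fingers":-1},
    {"travel":[0,0,0],"delta_rot":[0,0,0],"fingers":-1},
  ],
)

```text
clock: 12.38
tcp_pos: [0.4618, 0.1859, -0.001]
orientation: [0.0, 0.124, 0.992, 0.0]
wrist_force: [-0.9, 0.7, 0.8]
finger_gap: 0.0855
grip_force: 0.0
```

Request:
carry_out(
  series=[
    {"travel":[0,0,0],"delta_rot":[0,0,0],"fingers":1},
    {"travel":[0,0,0],"delta_rot":[0,0,0],"fingers":1},
    {"travel":[0,0,0],"delta_rot":[0,0,0],"fingers":1},
    {"travel":[0,0,0],"delta_rot":[0,0,0],"fingers":1},
  ],
)

```text
clock: 12.88
tcp_pos: [0.4617, 0.1861, -0.0006]
orientation: [0.001, 0.124, 0.992, 0.0]
wrist_force: [-1.0, 0.3, 5.6]
finger_gap: 0.0507
grip_force: 25.3
```

Request:
carry_out(
  series=[
    {"travel":[0,0,0.3],"delta_rot":[0,0,0],"fingers":1},
    {"travel":[0,0,1],"delta_rot":[0,0,0],"fingers":1},
    {"travel":[0,0,1],"delta_rot":[0,0,0],"fingers":1},
    {"travel":[0.2,-0.5,1],"delta_rot":[0,0,0],"fingers":1},
    {"travel":[0.33,-0.92,0.7],"delta_rot":[0,0,0],"fingers":1},
  ],
)

```text
clock: 13.5
tcp_pos: [0.475, 0.1507, 0.1002]
orientation: [0.001, 0.123, 0.992, 0.0]
wrist_force: [-0.0, -0.5, -0.6]
finger_gap: 0.0505
grip_force: 26.1
```

Request:
carry_out(
  series=[
    {"travel":[0.33,-0.92,0],"delta_rot":[0,0,0],"fingers":1},
    {"travel":[0.33,-0.92,0],"delta_rot":[0,0,0],"fingers":1},
    {"travel":[0.33,-0.92,0],"delta_rot":[0,0,0],"fingers":1},
    {"travel":[0.33,-0.92,0],"delta_rot":[0,0,0],"fingers":1},
    {"travel":[0.33,-0.92,0],"delta_rot":[0,0,0],"fingers":1},
  ],
)

```text
clock: 14.12
tcp_pos: [0.516, 0.0347, 0.099]
orientation: [0.0, 0.124, 0.992, 0.0]
wrist_force: [0.9, 0.8, 0.2]
finger_gap: 0.0507
grip_force: 26.1
```

Request:
carry_out(
  series=[
    {"travel":[0.33,-0.92,0],"delta_rot":[0,0,0],"fingers":1},
    {"travel":[0.33,-0.92,0],"delta_rot":[0,0,0],"fingers":1},
    {"travel":[0.36,-0.97,0],"delta_rot":[0,0,0],"fingers":1},
    {"travel":[0,0,0],"delta_rot":[0,0,0],"fingers":1},
    {"travel":[0,0,0],"delta_rot":[0,0,0],"fingers":1},
  ],
)

```text
clock: 14.75
tcp_pos: [0.5408, -0.0344, 0.0986]
orientation: [-0.0, 0.124, 0.992, 0.0]
wrist_force: [-0.6, -0.7, 0.1]
finger_gap: 0.0505
grip_force: 26.1
```

```bash
python3 - <<'E'
from w import *
c=look("wrist","pics/w4.png",zb=.115)
E
```

```text
14.75 [ 0.5408 -0.0344  0.0986] [-0.     0.124  0.992  0.   ] [-0.6 -0.7  0.1] 0.050507808912058944
wrist brown [256. 227.] [210, 161, 93, 126, 8797] [529.4 -31.6] [46.2 72.9]
wrist white [269. 152.] [163, 95, 185, 143, 13375] [517.6 -18.3] [108.1 170.6]
wrist white [197. 224.] [173, 208, 47, 31, 503] [556.8 -97.4] [17.3 50.3]
```

View pics/w4.png

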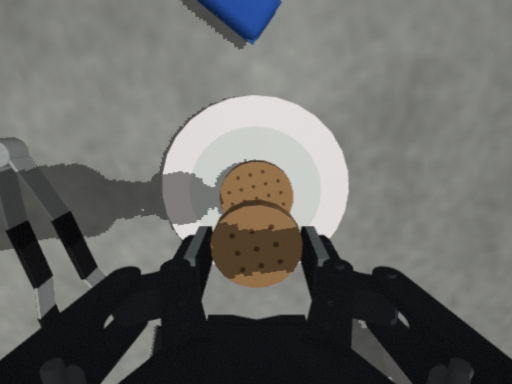

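The small crisp is held at about (256,245), and the large one lies on the plate with its upper edge at row 160. I'll compare the two centres by fitting arcs.

```bash
python3 - <<'E'
from w import *
from scipy.optimize import least_squares
c=cam("wrist"); hsv=cv2.cvtColor(c["color"],cv2.COLOR_RGB2HSV).astype(int); H,S,V=hsv[:,:,0],hsv[:,:,1],hsv[:,:,2]
m=(H>5)&(H<20)&(S>100)&(V>40); l=max(blobs(c,m,900),key=lambda b:b[1][4])[2]
def fit(pts,z,r):
    P=ray(c,pts,z)[:,:2]; o=least_squares(lambda p:np.hypot(*(P-p).T)-r,[.54,-.03],loss="soft_l1",f_scale=.0005); print(z,o.x.round(4),np.abs(o.fun).mean().round(5))
up=[(u,np.where(l[:,u])[0].min()-.5) for u in range(224,291)]
lo=[(u,np.where(l[:,u])[0].max()+.5) for u in range(214,299)]
fit(up,.008,.033); fit(up,.010,.033)
for z in(.107,.109,.111): fit(lo,z,.026)
w=(S<25)&(V>190); w=max(blobs(c,w,900),key=lambda b:b[1][4])[2]
pts=[(u,np.where(w[:,u])[0].min()-.5) for u in range(180,338)]+[(np.where(w[v])[0].max()+.5,v) for v in range(150,215)]
fit(pts,.008,.086)
E
```

```text
14.8 [ 0.5408 -0.0341  0.0986] [-0.     0.123  0.992  0.   ] [ 0.6  0.4 -0. ] 0.050409223029593185
0.008 [ 0.544  -0.0354] 0.00021
0.01 [ 0.5437 -0.0354] 0.00023
0.107 [ 0.5424 -0.0345] 0.00023
0.109 [ 0.5409 -0.0342] 0.00028
0.111 [ 0.5394 -0.0338] 0.00033
0.008 [ 0.5416 -0.0362] 0.00032
```

Request:
carry_out(
  series=[
    {"travel":[0.1,-0.04,-1],"delta_rot":[0,0,0],"fingers":1},
    {"travel":[0,0,-1],"delta_rot":[0,0,0],"fingers":1},
    {"travel":[0,0,-0.8],"delta_rot":[0,0,0],"fingers":1},
    {"travel":[0,0,-0.3],"delta_rot":[0,0,0],"fingers":1},
    {"travel":[0,0,0],"delta_rot":[0,0,0],"fingers":1},
  ],
)

```text
clock: 15.48
tcp_pos: [0.5434, -0.0352, 0.0209]
orientation: [-0.0, 0.123, 0.992, 0.0]
wrist_force: [0.5, -0.1, 0.0]
finger_gap: 0.0505
grip_force: 26.1
```

Request:
carry_out(
  series=[
    {"travel":[0,0,-0.08],"delta_rot":[0,0,0],"fingers":1},
    {"travel":[0,0,0],"delta_rot":[0,0,0],"fingers":1},
    {"travel":[0,0,0],"delta_rot":[0,0,0],"fingers":1},
  ],
)

```text
clock: 15.85
tcp_pos: [0.5442, -0.0359, 0.0196]
orientation: [0.0, 0.124, 0.992, -0.0]
wrist_force: [0.3, 0.0, -0.2]
finger_gap: 0.0505
grip_force: 26.1
```

Request:
carry_out(
  series=[
    {"travel":[0,0.02,-0.06],"delta_rot":[0,0,0],"fingers":1},
    {"travel":[0,0,-0.04],"delta_rot":[0,0,0],"fingers":1},
    {"travel":[0,0,0],"delta_rot":[0,0,0],"fingers":1},
  ],
)

```text
clock: 16.23
tcp_pos: [0.544, -0.0353, 0.0174]
orientation: [0.0, 0.124, 0.992, 0.0]
wrist_force: [-2.1, 0.1, 6.7]
finger_gap: 0.051
grip_force: 26.8
```

Request:
carry_out(
  series=[
    {"travel":[0,0,0],"delta_rot":[0,0,0],"fingers":-0.6},
    {"travel":[0,0,0],"delta_rot":[0,0,0],"fingers":-1},
    {"travel":[0,0,0],"delta_rot":[0,0,0],"fingers":-1},
    {"travel":[0,0,0.3],"delta_rot":[0,0,0],"fingers":-1},
    {"travel":[0,0,1],"delta_rot":[0,0,0],"fingers":-1},
  ],
)

```text
clock: 16.85
tcp_pos: [0.5425, -0.035, 0.0484]
orientation: [-0.002, 0.124, 0.992, 0.0]
wrist_force: [0.7, -0.7, 0.0]
finger_gap: 0.0852
grip_force: 0.0
```

Request:
carry_out(
  series=[
    {"travel":[0,0,1],"delta_rot":[0,0,0],"fingers":-1},
    {"travel":[0,-0.3,1],"delta_rot":[0,0,0.6],"fingers":-1},
    {"travel":[0,-0.8,1],"delta_rot":[0,0,0.6],"fingers":-1},
    {"travel":[0,-1,1],"delta_rot":[0,0,0.6],"fingers":-1},
    {"travel":[0.1,-1,0],"delta_rot":[0,0,0.31],"fingers":-1},
  ],
)

```text
clock: 17.48
tcp_pos: [0.5478, -0.1139, 0.1521]
orientation: [0.002, 0.018, 1.0, -0.001]
wrist_force: [0.1, -0.5, 0.1]
finger_gap: 0.0856
grip_force: 0.0
```

Request:
carry_out(
  series=[
    {"travel":[0.1,-1,0],"delta_rot":[0,0,0],"fingers":-1},
    {"travel":[0.1,-1,0],"delta_rot":[0,0,0],"fingers":-1},
    {"travel":[0,-1,0],"delta_rot":[0,0,0],"fingers":-1},
    {"travel":[0,-1,0],"delta_rot":[0,0,0],"fingers":-1},
    {"travel":[0,-1,0],"delta_rot":[0,0,0],"fingers":-1},
  ],
)

```text
clock: 18.1
tcp_pos: [0.5513, -0.2387, 0.1495]
orientation: [0.0, 0.018, 1.0, -0.0]
wrist_force: [0.7, -0.8, 0.6]
finger_gap: 0.0854
grip_force: 0.0
```

Request:
carry_out(
  series=[
    {"travel":[0,-0.2,0],"delta_rot":[0,0,0],"fingers":-1},
    {"travel":[0,0,0],"delta_rot":[0,0,0],"fingers":-1},
  ],
)

```text
clock: 18.35
tcp_pos: [0.5512, -0.2428, 0.149]
orientation: [-0.0, 0.019, 1.0, 0.0]
wrist_force: [0.6, 0.5, -0.2]
finger_gap: 0.0853
grip_force: 0.0
```

```bash
python3 - <<'E'
from w import *
look("scene",None,.028); look("wrist","pics/w5.png",.028)
E
```

```text
18.35 [ 0.5512 -0.2428  0.149 ] [-0.     0.019  1.     0.   ] [ 0.6  0.5 -0.2] 0.08529877436106104
scene brown [437. 253.] [295, 0, 217, 384, 33631] [712.2 505.2] [ 875.2 1379.8]
scene brown [215. 221.] [203, 210, 24, 23, 419] [548.9 -37.7] [60.9 63.8]
scene brown [ 24. 354.] [0, 308, 69, 76, 3244] [ 490.8 -602.4] [129.  240.2]
scene white [215. 223.] [183, 195, 64, 57, 2329] [541.6 -34.8] [169.3 169.9]
wrist brown [449. 165.] [417, 136, 65, 59, 3039] [539.6 -44.2] [60.4 67.6]
wrist white [441. 156.] [368, 80, 144, 154, 13922] [541.5 -37.8] [162.6 170.6]
```

View pics/w5.png

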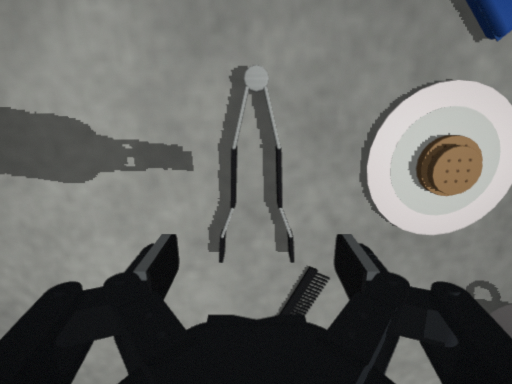

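The wrist view shows the tongs with their head at (256,77), grip pads at columns 234 and 280 (rows 148–207), and tip ends at (222,260) and (292,260). The stack is at (450,165).

```bash
python3 - <<'E'
from w import *
c=cam("wrist")
P=ray(c,[[256.5,77.5],[234.5,148],[234.5,206],[280,148],[280,206],[222,261],[292.5,261]],.022)
print(P.round(4)); h=P[0];t=(P[5]+P[6])/2; d=t-h; print(np.degrees(np.arctan2(d[1],d[0])),np.linalg.norm(d), "gripmid",P[1:5].mean(0), "head+100",h+d/np.linalg.norm(d)*.1)
# stack: top disc edge vs lower disc outline
hsv=cv2.cvtColor(c["color"],cv2.COLOR_RGB2HSV).astype(int); H,S,V=hsv[:,:,0],hsv[:,:,1],hsv[:,:,2]
b=(H>5)&(H<20)&(S>100)
for lo in (90,105,120,130): 
    for ce,st,l in blobs(c,b&(V>lo),800): print(lo,ce.round(1),st.tolist(),contour_center(c,l,.028))
cv2.imwrite("pics/stack.png",cv2.resize(c["color"][120:215,395:505,::-1],None,fx=6,fy=6,interpolation=cv2.INTER_CUBIC))
E
```

```text
18.45 [ 0.5512 -0.242   0.1491] [-0.     0.018  1.     0.   ] [-0.  -0.2 -0. ] 0.0854005692073409
[[ 0.4489 -0.2379  0.022 ]
 [ 0.5146 -0.2626  0.022 ]
 [ 0.577  -0.2663  0.022 ]
 [ 0.5163 -0.2165  0.022 ]
 [ 0.5788 -0.2172  0.022 ]
 [ 0.6439 -0.2847  0.022 ]
 [ 0.647  -0.2035  0.022 ]]
-1.813169042238392 0.19665372722312316 gripmid [ 0.54671031 -0.24062451  0.022     ] head+100 [ 0.54884155 -0.24104461  0.022     ]
90 [455.8 165.9] [427, 136, 55, 60, 2238] (array([541. , -39.4]), array([55.7, 60.8]))
105 [456.1 166. ] [427, 136, 55, 60, 2170] (array([541.1, -39.4]), array([55.7, 60.5]))
120 [456.5 166.1] [427, 136, 55, 60, 2082] (array([541.3, -38.8]), array([54.5, 60.3]))
130 [456.8 166.5] [428, 136, 54, 60, 1988] (array([541.4, -38.7]), array([54.2, 60.2]))
```

Request:
carry_out(
  series=[
    {"travel":[-0.08,0.04,-1],"delta_rot":[0,0,0],"fingers":-1},
    {"travel":[0,0,-1],"delta_rot":[0,0,0],"fingers":-1},
    {"travel":[0,0,-1],"delta_rot":[0,0,0],"fingers":-1},
    {"travel":[0,0,-1],"delta_rot":[0,0,0],"fingers":-1},
    {"travel":[0,0,-1],"delta_rot":[0,0,0],"fingers":-1},
  ],
)

```text
clock: 19.12
tcp_pos: [0.5495, -0.2408, 0.0235]
orientation: [0.0, 0.018, 1.0, 0.0]
wrist_force: [-0.2, 0.0, -0.1]
finger_gap: 0.0855
grip_force: 0.0
```

Request:
carry_out(
  series=[
    {"travel":[0,0,-0.6],"delta_rot":[0,0,0],"fingers":-1},
    {"travel":[0,0,-0.3],"delta_rot":[0,0,0],"fingers":-1},
    {"travel":[0,0,0],"delta_rot":[0,0,0],"fingers":-1},
    {"travel":[0,0,0],"delta_rot":[0,0,0],"fingers":-1},
  ],
)

```text
clock: 19.62
tcp_pos: [0.55, -0.2422, 0.0025]
orientation: [0.001, 0.018, 1.0, -0.0]
wrist_force: [0.4, -0.5, 0.7]
finger_gap: 0.0855
grip_force: 0.0
```

Request:
carry_out(
  series=[
    {"travel":[0,0,0],"delta_rot":[0,0,0],"fingers":-0.3},
    {"travel":[0,0,0],"delta_rot":[0,0,0],"fingers":-0.2},
    {"travel":[0,0,0],"delta_rot":[0,0,0],"fingers":-0.2},
    {"travel":[0,0,0],"delta_rot":[0,0,0],"fingers":-0.2},
  ],
  squeeze=25,
)

```text
clock: 20.12
tcp_pos: [0.5499, -0.2422, 0.0025]
orientation: [0.001, 0.018, 1.0, -0.0]
wrist_force: [-0.6, -0.1, 5.6]
finger_gap: 0.0512
grip_force: 6.2
```

Request:
carry_out(
  series=[
    {"travel":[0,0,0.2],"delta_rot":[0,0,0],"fingers":-0.2},
    {"travel":[0,0,0.5],"delta_rot":[0,0,0],"fingers":-0.2},
    {"travel":[0,0,0.8],"delta_rot":[0,0,0],"fingers":-0.2},
    {"travel":[0,0,0.8],"delta_rot":[0,0,0],"fingers":-0.2},
    {"travel":[0,0,0.8],"delta_rot":[0,0,0],"fingers":-0.2},
  ],
)

```text
clock: 20.75
tcp_pos: [0.5492, -0.2418, 0.0803]
orientation: [0.0, 0.018, 1.0, 0.0]
wrist_force: [-0.0, -0.0, -1.0]
finger_gap: 0.0515
grip_force: 4.7
```

Request:
carry_out(
  series=[
    {"travel":[0,0,0.8],"delta_rot":[0,0,0],"fingers":-0.2},
    {"travel":[0,0,0.8],"delta_rot":[0,0,0],"fingers":-0.2},
    {"travel":[0,0,0.5],"delta_rot":[0,0,0],"fingers":-0.2},
    {"travel":[0,0,0],"delta_rot":[0,0,0],"fingers":-0.2},
    {"travel":[0,0,0],"delta_rot":[0,0,0],"fingers":-0.2},
  ],
)

```text
clock: 21.38
tcp_pos: [0.5489, -0.2415, 0.1309]
orientation: [-0.0, 0.018, 1.0, 0.0]
wrist_force: [-0.6, -0.5, -2.0]
finger_gap: 0.0518
grip_force: 4.7
```

```bash
python3 - <<'E'
from w import *
from scipy.optimize import least_squares
a=cam("scene"); b=cam("side"); save(a,"pics/s6.png"); save(b,"pics/d6.png")
print(np.round(env.get_state()["joint_pos"],2))
w=cam("wrist"); save(w,"pics/w6.png")
print("wrist head? bright blobs")
def cen(c,box):
    hsv=cv2.cvtColor(c["color"],cv2.COLOR_RGB2HSV).astype(int); H,S,V=[hsv[:,:,i] for i in range(3)]
    m=(H>4)&(H<20)&(S>110)&(V>50)
    return [(ce,st) for ce,st,l in blobs(c,m,60) if box[0]<ce[0]<box[1] and box[2]<ce[1]<box[3]]
A=cen(a,(280,305,105,135));B=cen(b,(275,305,245,280)); print(A,B)
for z in (.055,.058,.06,.062): print(z,ray(a,[A[0][0]],z).round(4),ray(b,[B[0][0]],z).round(4))
# tongs crops montage
m=np.hstack([cv2.resize(a["color"][190:340,90:290],(400,300)),cv2.resize(b["color"][90:240,200:400],(400,300))])
m=np.vstack([m,np.hstack([cv2.resize(w["color"],(400,300)),cv2.resize(b["color"][210:340,170:370],(400,300))])])
cv2.imwrite("pics/mont.png",m[:,:,::-1])
E
```

```text
21.38 [ 0.5489 -0.2415  0.1309] [-0.     0.018  1.     0.   ] [-0.6 -0.5 -2. ] 0.05178231938770146
[-0.55  0.41 -0.07  1.1   0.   -0.51]
wrist head? bright blobs
[(array([293.445, 120.58 ]), array([286, 113,  16,  17, 200], dtype=int32))] [(array([289.95485327, 264.07900677]), array([280, 252,  21,  25, 443], dtype=int32))]
0.055 [[0.475  0.3496 0.055 ]] [[0.4747 0.3474 0.055 ]]
0.058 [[0.4766 0.3475 0.058 ]] [[0.4749 0.3507 0.058 ]]
0.06 [[0.4776 0.3461 0.06  ]] [[0.4749 0.3528 0.06  ]]
0.062 [[0.4787 0.3447 0.062 ]] [[0.475 0.355 0.062]]
```

View pics/mont.png

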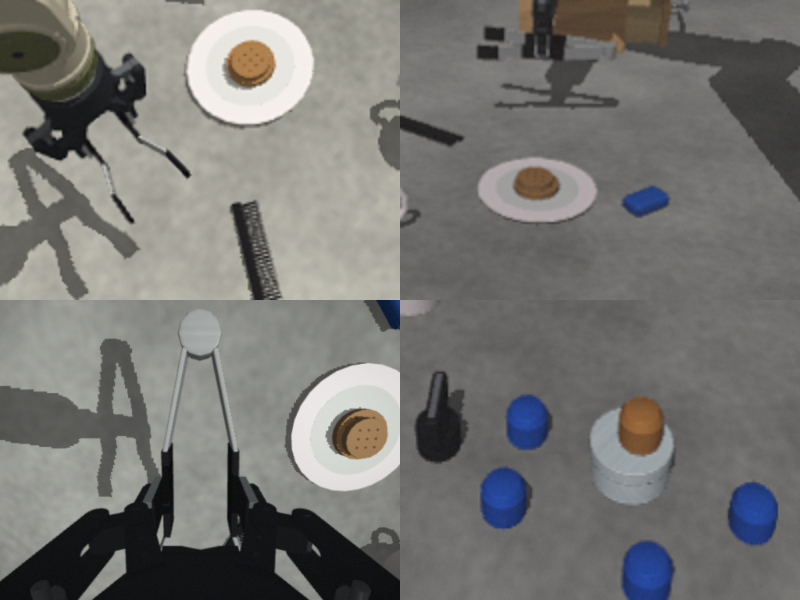

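The montage shows the tongs held level, the small crisp centred on the large one, and the tan rusk standing on the tin with blue decoys around it. In the wrist view the tongs' head is at (256,41). In the scene view the tip ends are at (184,278) and (156,300).

```bash
python3 - <<'E'
from h import *
a=cam("scene"); w=cam("wrist"); b=cam("side")
for z in (.145,.15): 
    h=ray(w,[[256,41]],z)[0]; t=ray(a,[[184,278],[156,300]],z); print(z,h.round(4),t.round(4),t.mean(0).round(4),np.linalg.norm(t.mean(0)-h),np.degrees(np.arctan2(*(t.mean(0)-h)[1::-1])))
E
```

```text
0.145 [ 0.4469 -0.2378  0.145 ] [[ 0.6535 -0.2071  0.145 ]
 [ 0.6491 -0.2811  0.145 ]] [ 0.6513 -0.2441  0.145 ] 0.204461729482646 -1.7622702860768154
0.15 [ 0.448  -0.2379  0.15  ] [[ 0.6553 -0.2076  0.15  ]
 [ 0.6509 -0.2811  0.15  ]] [ 0.6531 -0.2443  0.15  ] 0.20514197025433964 -1.8001903371742312
```

Request:
carry_out(
  series=[
    {"travel":[-0.1,0.43,0],"delta_rot":[0,0,0.225],"fingers":-0.2},
    {"travel":[-0.194,0.862,0],"delta_rot":[0,0,0.45],"fingers":-0.2},
    {"travel":[-0.194,0.862,0],"delta_rot":[0,0,0.45],"fingers":-0.2},
    {"travel":[-0.194,0.862,0],"delta_rot":[0,0,0.45],"fingers":-0.2},
    {"travel":[-0.194,0.862,0],"delta_rot":[0,0,0.45],"fingers":-0.2},
  ],
)

```text
clock: 22.3
tcp_pos: [0.5269, -0.1429, 0.1318]
orientation: [0.0, -0.085, 0.996, 0.0]
wrist_force: [0.3, 0.0, -1.6]
finger_gap: 0.0517
grip_force: 4.7
```

Request:
carry_out(
  series=[
    {"travel":[-0.194,0.862,0],"delta_rot":[0,0,0.45],"fingers":-0.2},
    {"travel":[-0.194,0.862,0],"delta_rot":[0,0,0.45],"fingers":-0.2},
    {"travel":[-0.194,0.862,0],"delta_rot":[0,0,0.45],"fingers":-0.2},
    {"travel":[-0.194,0.862,0],"delta_rot":[0,0,0.45],"fingers":-0.2},
    {"travel":[-0.194,0.862,0],"delta_rot":[0,0,0.45],"fingers":-0.2},
  ],
)

```text
clock: 22.92
tcp_pos: [0.5028, -0.0357, 0.1316]
orientation: [0.0, -0.196, 0.981, 0.0]
wrist_force: [0.0, -0.0, -0.9]
finger_gap: 0.0511
grip_force: 4.7
```

Request:
carry_out(
  series=[
    {"travel":[-0.194,0.862,0],"delta_rot":[0,0,0.45],"fingers":-0.2},
    {"travel":[-0.194,0.862,0],"delta_rot":[0,0,0.45],"fingers":-0.2},
    {"travel":[-0.194,0.862,0],"delta_rot":[0,0,0.45],"fingers":-0.2},
    {"travel":[-0.194,0.862,0],"delta_rot":[0,0,0.45],"fingers":-0.2},
    {"travel":[-0.194,0.862,0],"delta_rot":[0,0,0.45],"fingers":-0.2},
  ],
)

```text
clock: 23.55
tcp_pos: [0.4784, 0.072, 0.1316]
orientation: [0.0, -0.304, 0.953, 0.0]
wrist_force: [-0.7, -0.1, 0.0]
finger_gap: 0.0511
grip_force: 4.7
```

Request:
carry_out(
  series=[
    {"travel":[-0.194,0.862,0],"delta_rot":[0,0,0.45],"fingers":-0.2},
    {"travel":[-0.194,0.862,0],"delta_rot":[0,0,0.45],"fingers":-0.2},
    {"travel":[-0.194,0.862,0],"delta_rot":[0,0,0.45],"fingers":-0.2},
    {"travel":[-0.194,0.862,0],"delta_rot":[0,0,0.45],"fingers":-0.2},
    {"travel":[-0.194,0.862,0],"delta_rot":[0,0,0.45],"fingers":-0.2},
  ],
)

```text
clock: 24.18
tcp_pos: [0.454, 0.1797, 0.1316]
orientation: [0.0, -0.409, 0.912, 0.0]
wrist_force: [0.4, 0.2, -1.9]
finger_gap: 0.0515
grip_force: 4.7
```

Request:
carry_out(
  series=[
    {"travel":[-0.194,0.862,0],"delta_rot":[0,0,0.45],"fingers":-0.2},
    {"travel":[-0.194,0.862,0],"delta_rot":[0,0,0.45],"fingers":-0.2},
    {"travel":[-0.194,0.862,0],"delta_rot":[0,0,0.45],"fingers":-0.2},
    {"travel":[-0.194,0.862,0],"delta_rot":[0,0,0.45],"fingers":-0.2},
    {"travel":[-0.1,0.43,0],"delta_rot":[0,0,0.225],"fingers":-0.2},
  ],
)

```text
clock: 24.8
tcp_pos: [0.432, 0.2766, 0.1316]
orientation: [0.0, -0.5, 0.866, 0.0]
wrist_force: [-0.1, 0.2, -1.5]
finger_gap: 0.0515
grip_force: 4.7
```

Request:
carry_out(
  series=[
    {"travel":[0,0,0],"delta_rot":[0,0,0],"fingers":-0.2},
    {"travel":[0,0,0],"delta_rot":[0,0,0],"fingers":-0.2},
  ],
)

```text
clock: 25.05
tcp_pos: [0.4327, 0.2749, 0.1315]
orientation: [-0.0, -0.498, 0.867, -0.0]
wrist_force: [-0.1, 0.4, -0.1]
finger_gap: 0.0513
grip_force: 4.7
```

```bash
python3 - <<'E'
from h import *
from scipy.spatial.transform import Rotation as R
s=env.get_state(); q=s["orientation"]; M=R.from_quat([q[1],q[2],q[3],q[0]]).as_matrix()
y=M[:,1]; print(s["tcp_pos"],np.degrees(np.arctan2(y[1],y[0])),s["finger_gap"],np.round(s["joint_pos"],2))
T=np.array(s["tcp_pos"]); t=np.array([y[1],-y[0],0]); tip=T+.085*t; print("tip",tip)
P={"tipL":T+.1*t+.0415*y+[0,0,.0195],"tipR":T+.1*t-.0415*y+[0,0,.0195],"head":T-.1*t+[0,0,.0195],"tip":tip+[0,0,.0085]}
for n in("scene","side"):
    c=cam(n); save(c,f"pics/{n}7.png"); W=np.linalg.inv(c["world_from_camera"]); K=np.array([[c["fx"],0,c["cx"]],[0,c["fy"],c["cy"]],[0,0,1.]])
    for k,p in P.items():
        v=W[:3,:3]@p+W[:3,3]; v=v*[1,-1,-1]; print(n,k,cv2.projectPoints(v.reshape(1,3),np.zeros(3),np.zeros(3),K,np.array(c["D"]))[0].ravel().round(1))
    V=cv2.cvtColor(c["color"],cv2.COLOR_RGB2GRAY); H=cv2.cvtColor(c["color"],cv2.COLOR_RGB2HSV)
    x,yy=(255,85) if n=="scene" else (250,200)
    # black blobs = pads & tips
    n_,l,st,ce=cv2.connectedComponentsWithStats((V<40).astype(np.uint8))
    for i in range(1,n_):
        if 15<st[i][4]<1500 and x-30<ce[i][0]<x+110 and yy-40<ce[i][1]<yy+110: print(ce[i].round(1),st[i].tolist())
E
```

```text
[0.43271486 0.27494836 0.13152395] 149.74154339894594 0.0512655988467178 [ 0.41  0.25 -0.29  1.03 -0.   -0.63]
tip [0.47554649 0.34836806 0.13152395]
scene tipL [296.7  87.6]
scene tipR [305.8 108.3]
scene head [232.3 110.6]
scene tip [295.8 101.4]
[268.4  87.2] [255, 60, 28, 56, 818]
[291.   91.9] [287, 89, 9, 7, 46]
[299. 111.] [294, 108, 11, 7, 53]
[262.4 114. ] [259, 111, 8, 7, 39]
[308.6 159.9] [308, 154, 3, 12, 16]
[345.  172.9] [336, 159, 20, 24, 217]
side tipL [307.6 239.7]
side tipR [270.4 223.5]
side head [335.4 186.1]
side tip [292.2 231.9]
[320.2 219.4] [318, 213, 6, 14, 45]
[277.4 224.3] [272, 217, 11, 15, 90]
[310.5 238.6] [306, 231, 10, 17, 75]
```

Request:
carry_out(
  series=[
    {"travel":[0.04,0.02,-0.4],"delta_rot":[0,0,0],"fingers":-0.2},
    {"travel":[0,0,-0.7],"delta_rot":[0,0,0],"fingers":-0.2},
    {"travel":[0,0,-0.7],"delta_rot":[0,0,0],"fingers":-0.2},
    {"travel":[0,0,-0.4],"delta_rot":[0,0,0],"fingers":-0.2},
    {"travel":[0,0,0],"delta_rot":[0,0,0],"fingers":-0.2},
  ],
)

```text
clock: 25.78
tcp_pos: [0.4331, 0.2754, 0.0756]
orientation: [-0.001, -0.498, 0.867, 0.0]
wrist_force: [0.1, -0.5, -1.6]
finger_gap: 0.051
grip_force: 4.7
```

Request:
carry_out(
  series=[
    {"travel":[0,0,-0.4],"delta_rot":[0,0,0],"fingers":-0.2},
    {"travel":[0,0,-0.4],"delta_rot":[0,0,0],"fingers":-0.2},
    {"travel":[0,0,-0.3],"delta_rot":[0,0,0],"fingers":-0.2},
    {"travel":[0,0,0],"delta_rot":[0,0,0],"fingers":-0.2},
    {"travel":[0,0,0],"delta_rot":[0,0,0],"fingers":-0.2},
  ],
)

```text
clock: 26.4
tcp_pos: [0.4339, 0.2759, 0.0492]
orientation: [0.0, -0.498, 0.867, 0.0]
wrist_force: [-0.1, -0.2, -0.7]
finger_gap: 0.0513
grip_force: 4.7
```

```bash
cat > t.py <<'E'
from h import *
def tips(f=None):
  s=env.get_state(); print(np.round(s["tcp_pos"],4),np.round(s["wrist_force"],1),s["finger_gap"],s["grip_force"])
  for n in("scene","side"):
    c=cam(n)
    if f: save(c,f"pics/{n}{f}.png")
    V=cv2.cvtColor(c["color"],cv2.COLOR_RGB2GRAY); h=cv2.cvtColor(c["color"],cv2.COLOR_RGB2HSV).astype(int)
    for nm,m in(("black",V<40),("rusk",(h[:,:,0]>4)&(h[:,:,0]<20)&(h[:,:,1]>110)&(h[:,:,2]>50)),("blue",(h[:,:,0]>105)&(h[:,:,0]<130)&(h[:,:,1]>150))):
      k,l,st,ce=cv2.connectedComponentsWithStats(m.astype(np.uint8))
      for i in range(1,k):
        if 15<st[i][4]<600 and 170<ce[i][0]<350 and 85<ce[i][1]<340: print(n,nm,ce[i].round(1),st[i].tolist())
E
python3 -c "from t import *; tips('8')"
```

```text
[0.4339 0.2759 0.0492] [-0.1 -0.2 -0.7] 0.051348571854447946 4.67378094792366
scene black [289.  111.2] [285, 109, 10, 6, 36]
scene black [296.5 129.8] [292, 127, 10, 6, 44]
scene black [261.8 132.9] [259, 131, 7, 5, 33]
scene black [344.9 172.9] [336, 159, 20, 24, 215]
scene black [216.3 326.8] [206, 292, 21, 68, 291]
scene rusk [293.4 119.9] [286, 112, 16, 16, 195]
scene rusk [215.  221.2] [203, 210, 24, 23, 413]
scene blue [281.  103.2] [277, 96, 8, 13, 58]
scene blue [316.4 106. ] [310, 99, 14, 15, 168]
scene blue [338.3 142.5] [331, 135, 15, 16, 189]
scene blue [314.7 158.6] [307, 151, 16, 17, 208]
scene blue [185.1 181.9] [174, 176, 22, 13, 242]
side black [208.5 153.5] [187, 145, 44, 17, 205]
side black [189.3 266.3] [178, 242, 23, 38, 465]
side black [315.8 250.9] [313, 244, 6, 14, 38]
side black [274.9 255.9] [270, 249, 10, 15, 77]
side black [306.5 270.7] [303, 263, 8, 17, 69]
side rusk [267.6 181.2] [258, 174, 21, 15, 254]
side rusk [290. 264.] [280, 252, 21, 25, 446]
side blue [233.2 262.6] [224, 251, 20, 24, 381]
side blue [221.4 295.5] [211, 283, 22, 26, 480]
side blue [346.1 302.1] [335, 289, 24, 27, 503]
side blue [293.2 328.6] [282, 315, 24, 28, 562]
```

Request:
carry_out(
  series=[
    {"travel":[0,0,0],"delta_rot":[0,0,0],"fingers":-0.1},
    {"travel":[0,0,0],"delta_rot":[0,0,0],"fingers":0},
    {"travel":[0,0,0],"delta_rot":[0,0,0],"fingers":0.1},
    {"travel":[0,0,0],"delta_rot":[0,0,0],"fingers":1},
    {"travel":[0,0,0],"delta_rot":[0,0,0],"fingers":1},
  ],
  squeeze=36,
)

```text
clock: 27.12
tcp_pos: [0.4339, 0.2759, 0.0491]
orientation: [0.0, -0.498, 0.867, 0.0]
wrist_force: [0.2, -0.4, -1.0]
finger_gap: 0.037
grip_force: 37.3
```

Request:
carry_out(
  series=[
    {"travel":[0,0,0],"delta_rot":[0,0,0],"fingers":1},
    {"travel":[0,0,0],"delta_rot":[0,0,0],"fingers":1},
  ],
)

```text
clock: 27.38
tcp_pos: [0.4338, 0.2759, 0.0491]
orientation: [0.0, -0.498, 0.867, 0.0]
wrist_force: [0.4, -0.7, -0.6]
finger_gap: 0.0367
grip_force: 37.3
```

```bash
python3 -c "from t import *; tips('9')" | grep -v blue
```

```text
[0.4338 0.2759 0.0491] [ 0.4 -0.7 -0.6] 0.03668028077477044 37.33909951377427
scene black [295.5 127.2] [291, 124, 10, 7, 46]
scene black [262. 132.] [259, 130, 7, 5, 29]
scene black [345.  172.9] [336, 159, 20, 24, 215]
scene black [216.3 326.9] [206, 292, 21, 68, 293]
scene rusk [293.2 118.6] [286, 112, 15, 14, 162]
scene rusk [215.1 221.2] [203, 210, 24, 23, 414]
side black [208.5 153.4] [187, 145, 44, 17, 207]
side black [189.4 266.4] [178, 242, 23, 38, 461]
side black [312.5 250.4] [310, 244, 6, 14, 45]
side black [278.3 259.5] [276, 252, 9, 15, 38]
side black [300.9 269.1] [297, 262, 9, 16, 76]
side rusk [267.7 181.2] [258, 174, 21, 15, 255]
side rusk [289.4 263.6] [279, 252, 23, 25, 430]
```

Request:
carry_out(
  series=[
    {"travel":[0,0,0.2],"delta_rot":[0,0,0],"fingers":1},
    {"travel":[0,0,0.5],"delta_rot":[0,0,0],"fingers":1},
    {"travel":[0,0,0.8],"delta_rot":[0,0,0],"fingers":1},
    {"travel":[0,0,0.8],"delta_rot":[0,0,0],"fingers":1},
    {"travel":[0,0,0.8],"delta_rot":[0,0,0],"fingers":1},
  ],
)

```text
clock: 28.1
tcp_pos: [0.4338, 0.2759, 0.1281]
orientation: [0.0, -0.498, 0.867, 0.0]
wrist_force: [1.0, 0.2, -1.7]
finger_gap: 0.0366
grip_force: 37.3
```

Request:
carry_out(
  series=[
    {"travel":[0,0,0],"delta_rot":[0,0,0],"fingers":1},
    {"travel":[0,0,0],"delta_rot":[0,0,0],"fingers":1},
  ],
)

```text
clock: 28.35
tcp_pos: [0.4335, 0.2758, 0.1264]
orientation: [-0.0, -0.498, 0.867, 0.0]
wrist_force: [-0.1, -0.1, -1.6]
finger_gap: 0.037
grip_force: 37.3
```

```bash
python3 -c "from t import *; tips('10')" | grep -v blue
```

```text
[0.4335 0.2758 0.1264] [-0.1 -0.1 -1.6] 0.03697342194625703 37.309135261166375
scene black [297.9 109.6] [293, 107, 11, 7, 52]
scene black [261.9 114.5] [258, 112, 8, 6, 36]
scene black [344.9 172.9] [336, 159, 20, 24, 219]
scene black [216.3 326.8] [206, 292, 21, 68, 294]
scene rusk [295.3 100.9] [288, 94, 16, 14, 182]
scene rusk [215.  221.2] [203, 210, 24, 23, 415]
side black [208.6 153.5] [187, 145, 44, 17, 208]
side black [316.2 221.2] [313, 215, 7, 14, 51]
side black [280.  231.3] [278, 223, 9, 16, 36]
side black [304.3 240. ] [300, 232, 10, 17, 88]
side black [189.4 266.4] [178, 242, 23, 38, 460]
side rusk [267.6 181.2] [258, 174, 21, 15, 255]
side rusk [292.2 234.9] [281, 223, 24, 26, 473]
```

The rusk has lifted with the tongs, so I'll carry it over the stack.

Request:
carry_out(
  series=[
    {"travel":[0.06,-0.4,0],"delta_rot":[0,0,0],"fingers":1},
    {"travel":[0.14,-0.81,0],"delta_rot":[0,0,0],"fingers":1},
    {"travel":[0.14,-0.81,0],"delta_rot":[0,0,0],"fingers":1},
    {"travel":[0.14,-0.81,0],"delta_rot":[0,0,0],"fingers":1},
    {"travel":[0.14,-0.81,0],"delta_rot":[0,0,0],"fingers":1},
  ],
)

```text
clock: 29.08
tcp_pos: [0.449, 0.1835, 0.126]
orientation: [-0.001, -0.498, 0.867, 0.0]
wrist_force: [-0.5, 0.2, -1.4]
finger_gap: 0.0368
grip_force: 37.3
```

Request:
carry_out(
  series=[
    {"travel":[0.14,-0.81,0],"delta_rot":[0,0,0],"fingers":1},
    {"travel":[0.14,-0.81,0],"delta_rot":[0,0,0],"fingers":1},
    {"travel":[0.14,-0.81,0],"delta_rot":[0,0,0],"fingers":1},
    {"travel":[0.14,-0.81,0],"delta_rot":[0,0,0],"fingers":1},
    {"travel":[0.14,-0.81,0],"delta_rot":[0,0,0],"fingers":1},
  ],
)

```text
clock: 29.7
tcp_pos: [0.4664, 0.0824, 0.1261]
orientation: [-0.0, -0.498, 0.867, 0.0]
wrist_force: [0.4, 0.3, -1.5]
finger_gap: 0.0369
grip_force: 37.3
```

Request:
carry_out(
  series=[
    {"travel":[0.14,-0.81,0],"delta_rot":[0,0,0],"fingers":1},
    {"travel":[0.14,-0.81,0],"delta_rot":[0,0,0],"fingers":1},
    {"travel":[0.14,-0.81,0],"delta_rot":[0,0,0],"fingers":1},
    {"travel":[0.14,-0.81,0],"delta_rot":[0,0,0],"fingers":1},
    {"travel":[0.14,-0.81,0],"delta_rot":[0,0,0],"fingers":1},
  ],
)

```text
clock: 30.32
tcp_pos: [0.4837, -0.0188, 0.1261]
orientation: [-0.0, -0.498, 0.867, 0.0]
wrist_force: [-0.6, 0.6, -1.5]
finger_gap: 0.0366
grip_force: 37.3
```

Request:
carry_out(
  series=[
    {"travel":[0.14,-0.81,0],"delta_rot":[0,0,0],"fingers":1},
    {"travel":[0.14,-0.81,0],"delta_rot":[0,0,0],"fingers":1},
    {"travel":[0.14,-0.81,0],"delta_rot":[0,0,0],"fingers":1},
    {"travel":[0.14,-0.81,0],"delta_rot":[0,0,0],"fingers":1},
    {"travel":[0.06,-0.4,0],"delta_rot":[0,0,0],"fingers":1},
  ],
)

```text
clock: 30.95
tcp_pos: [0.4999, -0.1101, 0.1265]
orientation: [-0.0, -0.498, 0.867, 0.0]
wrist_force: [0.5, -1.1, -1.3]
finger_gap: 0.0364
grip_force: 37.3
```

Request:
carry_out(
  series=[
    {"travel":[0,0,0],"delta_rot":[0,0,0],"fingers":1},
    {"travel":[0,0,0],"delta_rot":[0,0,0],"fingers":1},
    {"travel":[0,0,0],"delta_rot":[0,0,0],"fingers":1},
  ],
)

```text
clock: 31.32
tcp_pos: [0.4996, -0.108, 0.1266]
orientation: [-0.0, -0.499, 0.867, 0.0]
wrist_force: [0.4, 0.5, -0.7]
finger_gap: 0.0368
grip_force: 37.3
```

```bash
python3 - <<'E'
from t import *
tips('11')
a=cam("scene");b=cam("side")
def best(c,box):
    h=cv2.cvtColor(c["color"],cv2.COLOR_RGB2HSV).astype(int)
    m=(h[:,:,0]>4)&(h[:,:,0]<20)&(h[:,:,1]>110)&(h[:,:,2]>50)
    k,l,st,ce=cv2.connectedComponentsWithStats(m.astype(np.uint8))
    return [(ce[i],st[i][4]) for i in range(1,k) if st[i][4]>60 and box[0]<ce[i][0]<box[1] and box[2]<ce[i][1]<box[3]]
A=best(a,(170,260,150,250)); B=best(b,(230,310,90,200)); print(A,B)
for z in(.118,.13,.136): print(z,[ray(a,[p],z)[0].round(3) for p,_ in A],[ray(b,[p],z)[0].round(3) for p,_ in B])
E
```

```text
[ 0.4996 -0.108   0.1266] [ 0.4  0.5 -0.7] 0.03683150998961504 37.303055997763295
scene black [344.9 172.9] [336, 159, 20, 24, 209]
scene black [211.6 208.4] [205, 205, 14, 7, 61]
scene black [185.5 210.5] [182, 208, 8, 6, 34]
scene black [216.3 326.8] [206, 292, 21, 68, 291]
scene rusk [209.4 198. ] [201, 189, 18, 19, 270]
scene rusk [215.1 221.1] [203, 210, 24, 23, 415]
scene blue [277.7 101.1] [271, 94, 14, 15, 169]
scene blue [316.4 106. ] [310, 99, 14, 15, 168]
scene blue [338.2 142.6] [331, 135, 15, 16, 188]
scene blue [314.7 158.6] [307, 151, 16, 17, 208]
scene blue [188.4 182.1] [181, 176, 15, 13, 161]
side black [287.7 137.5] [286, 133, 5, 9, 29]
side black [260.3 143.8] [259, 140, 3, 8, 16]
side black [278.  147.2] [275, 142, 7, 11, 52]
side black [208.7 153.5] [188, 145, 43, 17, 206]
side black [189.4 266.3] [178, 241, 23, 39, 467]
side rusk [269.2 143.9] [262, 136, 17, 17, 221]
side rusk [267.6 181.2] [258, 174, 21, 15, 254]
side blue [322.4 190.1] [312, 183, 22, 15, 208]
side blue [233.1 262.6] [224, 251, 20, 24, 377]
side blue [221.4 295.5] [211, 283, 22, 26, 479]
side blue [346.1 302.1] [335, 289, 24, 27, 503]
side blue [293.2 328.7] [282, 315, 24, 29, 563]
[(array([209.37078652, 198.10486891]), np.int32(267)), (array([215.02644231, 221.21394231]), np.int32(416))] [(array([269.19909502, 143.7918552 ]), np.int32(221)), (array([267.56692913, 181.24409449]), np.int32(254))]
0.118 [array([ 0.53 , -0.029,  0.118]), array([ 0.588, -0.061,  0.118])] [array([ 0.543, -0.068,  0.118]), array([0.536, 0.131, 0.118])]
0.13 [array([ 0.536, -0.032,  0.13 ]), array([ 0.593, -0.064,  0.13 ])] [array([ 0.542, -0.044,  0.13 ]), array([0.535, 0.151, 0.13 ])]
0.136 [array([ 0.539, -0.034,  0.136]), array([ 0.595, -0.066,  0.136])] [array([ 0.542, -0.032,  0.136]), array([0.535, 0.16 , 0.136])]
```

```bash
python3 -c "from h import *; print(env.hand_in())"
```

```text
the job is handed in; nothing more can be done
None
```

I handed the job in at about 31 s: by camera measurement both crispbreads are stacked and centred on the plate to within about 2–3 mm, and the tongs hold the rusk over them, about 9 cm clear.

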